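Make up the pump kit and the hub kit from the parts drawer

TASK

Make up two overhaul kits from the drawer of parts: the impeller on its shaft, the small bearing and the water outlet go into the three-compartment tray, the large bearing and the grease cap into the two-compartment tray. One part to a compartment, each resting flat on the tray floor the same way up as it stands in the drawer; set them down, do not drop them, and leave the piston and the bracket where they are.

Things in the scene. Friction and masses are not known exactly. Their poses are not given: they have to be found in the camera images.
- impeller: Water-pump impeller on its shaft, brownish cast iron, standing with the shaft up: a vaned disc 60 mm across and 18 mm high over the vanes, a hub 26 mm across up to 22 mm, then the bright steel shaft, 16 mm thick, from 22 mm up to 60 mm (grip it there). 0.33 kg. It stands on the 3 mm thick drawer floor at the start. Origin: centre of its underside; z up along its axis.
- small_bearing: The smaller of the two ball bearings, bright steel with dark seals, lying flat: 40 mm outside, 17 mm bore, 12 mm thick; gripped across its outside. 0.07 kg. It stands on the 3 mm thick drawer floor at the start. Origin: centre of its underside; z up along its axis.
- water_outlet: Water outlet, cast aluminium: an oval two-bolt flange 76 mm by 46 mm and 9 mm thick lying flat, with a plain open pipe neck 34 mm across (36 mm at the bead round its mouth) standing on its middle up to 54 mm (grip it by the neck). 0.2 kg. It stands on the 3 mm thick drawer floor at the start. Origin: centre of its underside; z up along its axis. x runs along the 76 mm length of the flange.
- large_bearing: The larger of the two ball bearings, bright steel with dark seals, lying flat: 62 mm outside, 30 mm bore, 16 mm thick; gripped across its outside. 0.2 kg. It stands on the 3 mm thick drawer floor at the start. Origin: centre of its underside; z up along its axis.
- grease_cap: Hub grease cap, pressed steel cup standing mouth down: 49 mm across from 5 to 27 mm height, domed above to 39 mm, with a 54 mm lip 4 mm high at the bottom. 0.1 kg. It stands on the 3 mm thick drawer floor at the start. Origin: centre of its underside; z up along its axis.
- piston: Aluminium engine piston standing crown up in the drawer, 66 mm across, 60 mm high, with ring grooves. Not wanted: it stays. Origin: centre of its underside, z up.
- bracket: Red-painted angle bracket in the drawer, foot 70 mm (x) by 44 mm (y), 5 mm thick, with an upright plate at its +x end, 50 mm high. Not wanted: it stays. Origin: centre of the foot's underside, z up.
- drawer: Open grey steel drawer lifted out of its cabinet and lying on the bench, fixed, with a black rubber floor 3 mm thick; inside 300 mm (x) by 350 mm (y), sides 48 mm high (52 mm at +x) and 3 mm thick. Holds the seven parts, at least about 90 mm apart centre to centre. Origin: centre of its underside, on the bench.
- pump_tray: The longer teal kit tray, fixed on the bench, with three compartments in a row along its x: centres at x = -92, 0 and +92 mm, y = 0, each 89 mm (x) by 120 mm (y) inside. Floor 3 mm thick, outer walls 28 mm high (31 mm over the rolled rim), dividers 24 mm high, 3 mm thick. Outside 279 by 126 mm. Origin: centre of its underside, on the bench.
- hub_tray: The shorter teal kit tray, made like the longer one but with two compartments, centres at x = -46 and +46 mm, y = 0, each 89 mm (x) by 120 mm (y) inside. Floor 3 mm thick, walls 28 mm high (31 mm over the rim), divider 24 mm. Outside 187 by 126 mm. Origin: centre of its underside, on the bench.
There are look-alikes about, which are no part of the job. Leave any purple or yellow look-alike of the impeller alone. What is shaped like the water_outlet but turquoise is not meant.

How it is judged (in metres and radians):
At the end, for the whole second after the job is handed in: Impeller, small bearing and water outlet each in its own compartment of the three-compartment tray, large bearing and grease cap likewise in the two-compartment tray; each within 5 mm of the tray floor, same way up as at the start, tilted under 7 degrees, released and at rest (z of impeller in the frame of pump_tray between 0 and 0.008 m and y of impeller in the frame of pump_tray between -0.058 and 0.058 m and angle between each of impeller, small_bearing, water_outlet, large_bearing, grease_cap's own z axis and vertical below 0.12 rad and linear speed of each of impeller, small_bearing, water_outlet, large_bearing, grease_cap below 0.02 m/s and z of small_bearing in the frame of pump_tray between 0 and 0.008 m and y of small_bearing in the frame of pump_tray between -0.058 and 0.058 m and z of water_outlet in the frame of pump_tray between 0 and 0.008 m and y of water_outlet in the frame of pump_tray between -0.058 and 0.058 m and ((x of impeller in the frame of pump_tray between -0.134 and -0.05 m and x of small_bearing in the frame of pump_tray between -0.042 and 0.042 m and x of water_outlet in the frame of pump_tray between 0.05 and 0.134 m) or (x of impeller in the frame of pump_tray between -0.134 and -0.05 m and x of small_bearing in the frame of pump_tray between 0.05 and 0.134 m and x of water_outlet in the frame of pump_tray between -0.042 and 0.042 m) or (x of impeller in the frame of pump_tray between -0.042 and 0.042 m and x of small_bearing in the frame of pump_tray between -0.134 and -0.05 m and x of water_outlet in the frame of pump_tray between 0.05 and 0.134 m) or (x of impeller in the frame of pump_tray between -0.042 and 0.042 m and x of small_bearing in the frame of pump_tray between 0.05 and 0.134 m and x of water_outlet in the frame of pump_tray between -0.134 and -0.05 m) or (x of impeller in the frame of pump_tray between 0.05 and 0.134 m and x of small_bearing in the frame of pump_tray between -0.134 and -0.05 m and x of water_outlet in the frame of pump_tray between -0.042 and 0.042 m) or (x of impeller in the frame of pump_tray between 0.05 and 0.134 m and x of small_bearing in the frame of pump_tray between -0.042 and 0.042 m and x of water_outlet in the frame of pump_tray between -0.134 and -0.05 m)) and z of large_bearing in the frame of hub_tray between 0 and 0.008 m and y of large_bearing in the frame of hub_tray between -0.058 and 0.058 m and z of grease_cap in the frame of hub_tray between 0 and 0.008 m and y of grease_cap in the frame of hub_tray between -0.058 and 0.058 m and ((x of large_bearing in the frame of hub_tray between -0.088 and -0.004 m and x of grease_cap in the frame of hub_tray between 0.004 and 0.088 m) or (x of large_bearing in the frame of hub_tray between 0.004 and 0.088 m and x of grease_cap in the frame of hub_tray between -0.088 and -0.004 m))); the robot touches nothing.
It fails at once if a part is dropped into a tray (it moves faster than 0.7 m/s below the tray's rim, as after a fall of 25 mm) ((x of impeller in the frame of pump_tray between -0.138 and 0.138 m and y of impeller in the frame of pump_tray between -0.063 and 0.063 m and z of impeller in the frame of pump_tray below 0.028 m and linear speed of impeller above 0.7 m/s) or (x of small_bearing in the frame of pump_tray between -0.138 and 0.138 m and y of small_bearing in the frame of pump_tray between -0.063 and 0.063 m and z of small_bearing in the frame of pump_tray below 0.028 m and linear speed of small_bearing above 0.7 m/s) or (x of water_outlet in the frame of pump_tray between -0.138 and 0.138 m and y of water_outlet in the frame of pump_tray between -0.063 and 0.063 m and z of water_outlet in the frame of pump_tray below 0.028 m and linear speed of water_outlet above 0.7 m/s) or (x of large_bearing in the frame of hub_tray between -0.092 and 0.092 m and y of large_bearing in the frame of hub_tray between -0.063 and 0.063 m and z of large_bearing in the frame of hub_tray below 0.028 m and linear speed of large_bearing above 0.7 m/s) or (x of grease_cap in the frame of hub_tray between -0.092 and 0.092 m and y of grease_cap in the frame of hub_tray between -0.063 and 0.063 m and z of grease_cap in the frame of hub_tray below 0.028 m and linear speed of grease_cap above 0.7 m/s)).
It fails at once if the piston is shifted by more than 30 mm (distance of piston from where it was at the start of the episode above 0.03 m).
It fails at once if the bracket is shifted by more than 30 mm (distance of bracket from where it was at the start of the episode above 0.03 m).
It also fails if it takes over 122 s, if anything falls off the work surface, if the arm or the gripper's body presses on something with over 40 N, if the wrist force passes 120 N, or if a joint passes its speed limit or range.

ROBOT

A 6-joint arm with a two-finger parallel gripper is mounted at the origin on the work surface. World frame = base frame: x ahead of the robot, y to its left, z up, the work surface at z = 0. Lengths are in mm, angles in rad, forces in N, time in s.
With the tool pointing down it reaches from about 200 to 875 mm from the base axis. Payload 3.4 kg.
Tool frame: the origin (TCP) lies between the finger pads; the fingertips stand 14 mm ahead of it and the grasp point (between the pads) lies 5 mm behind it; z points along the fingers, y is the direction in which the jaws open and shut (so a half turn about z gives the same grasp; the last joint's range is limited). The gripper opens to 94 mm and grips with 3 to 60 N. Pads are 16 mm wide; open, the fingers measure 119 mm over their backs; the gripper's body (75 mm by 177 mm) begins 78 mm behind the grasp point.
Start: joints at [-1.428, 0.276, 1.505, -0, 1.361, -0.121], TCP at [149.929, -555.144, 219.493] pointing down, gripper open.
Joint ranges: [-2.89, 2.89], [-0.75, 2.08], [0.22, 2.7], [-1.18, 4.32], [0.11, 2.71], [-2.7, 2.7]. Speed limits (rad/s): [2.57, 2.57, 3.14, 3.14, 3.14, 3.14].

INTERFACE

Orientations are given as a 3x3 rotation matrix whose columns are the frame's x, y, z axes.
In Python, from plant import robot gives the robot as it stands.
- The arm moves only by the tool arm_command, never from a script. Its argument "plan" is a list of rows, each a list of 2 entries, a list of its own where there are three numbers: the shift along the tool's x, y, z in cm, then the turn about the tool's z in degrees. A call has exactly 5 rows; each row shifts and turns the commanded pose from where the row before left it, along the tool's axes as they then stand; what a row does not reach is not made up. A row lasts 1/8 s, in which the tool goes at most 62.5 mm and 10.7 degrees, less where a joint would pass 70% of its speed; a pose out of reach is approached as far as the arm can. A call is refused whole if a number of a shift passes 6.25 or a number of a turn 10.7, either way. A call with a gripper value outside its range is refused whole. "fingers" is the opening, from 0 (shut) to 1 (fully open), set as the call begins (left out, the last holds). The fingers move at their own pace and stop on an object; "squeeze" is the grip in N (left out, the last holds). Time passes only in rows, so rows that do not move let the fingers close, or fill a call up. It gives the time, the measured TCP pose, the force and the opening at its end, in the units of the state.
- robot.observe(): the state, without advancing time (a new reading comes with each control period).
- robot.get_image(name): name is "scene" or "side" or "wrist"; returns a dict with "img" (400x640x3 uint8, red, green, blue), "range_z" (400x640 float32, mm along the optical axis (not along the pixel's ray), 0 where there is no reading), "fx", "fy", "cx", "cy" (pixels), "k1" (the pictures are not rectified: a ray, as slopes to the right and down, at radius r is drawn at 1 + k1 r^2 times it, then the intrinsics apply), "T" (4x4, takes a point from camera to world coordinates); the wrist camera has in their place "T_tool_cam" (4x4, takes a point from camera to tool coordinates, whose origin is the TCP and whose axes are the flange's). Camera axes: x right, y down, z forward; pixel columns grow to the right and rows downward; lengths in mm; the calibration is good to about 2 mm. A picture is of the moment at which its call begins: read the wrist's pose just before it.
- robot.hand_in(): hands the job in, once; it reports no verdict.
The state is a dict: "clock": time; "joint_positions": joint angles; "dq": joint speeds; "joint_efforts": joint torques, N m; "position": TCP position; "orientation": TCP orientation; "ft_force": force on the tool from outside, world axes, zero at the start; "ft_torque": the same for the moment, N m; "opening": finger opening in mm.
Only numpy, scipy, OpenCV 4.12 (cv2) and the standard library are available. Lean on these libraries where they do the work, as an engineer would, in place of code of your own. Each camera call takes 0.05 s, during which the arm holds its last target. There are 200 camera calls.

## Working session

There is one attempt and no reset: what is moved stays moved. The work goes in short steps, Python scripts to look and compute and a tool call to move; the robot and the scene stay as the last step left them, time stands still between calls to the robot, and variables do not carry over. Pictures are saved under pics/ and viewed, about 12 in all and at most 16, crops included, and the job is handed in when it is done.

Besides the shell and the picture viewer there is one more tool, called after "Request:" as name([rows], argument=value, ...), one row to a line, values as JSON. arm_command: Moves the arm, as the interface text tells. Its arguments: {"type":"object","properties":{"plan":{"type":"array"},"fingers":{"type":"number"},"squeeze":{"type":"number"}},"required":["plan"]}

```bash
ls; mkdir -p pics
cat > h.py <<'E'
import numpy as np, cv2
from plant import robot
def snap(name,fn=None):
    s=robot.observe(); d=robot.get_image(name)
    if name=="wrist":
        T=np.eye(4);T[:3,:3]=np.array(s["orientation"]);T[:3,3]=s["position"]; d["T"]=T@np.array(d["T_tool_cam"])
    if fn: cv2.imwrite("pics/"+fn,d["img"][:,:,::-1])
    return d
def cloud(d):
    K=np.array([[d["fx"],0,d["cx"]],[0,d["fy"],d["cy"]],[0,0,1.]])
    v,u=np.mgrid[:400,:640]
    p=cv2.undistortPoints(np.stack([u,v],-1).reshape(-1,1,2).astype(float),K,np.array([d["k1"],0,0,0.])).reshape(400,640,2)
    z=d["range_z"]; P=np.dstack([p[...,0]*z,p[...,1]*z,z])
    W=P@np.array(d["T"])[:3,:3].T+np.array(d["T"])[:3,3]
    W[z==0]=np.nan
    return W
E
python3 - <<'E'
from h import *
print(robot.observe())
for n in("scene","side","wrist"):
    d=snap(n,n+"0.png"); print(n,d["T"].round(2).tolist(),d["fx"],d["k1"],(d["range_z"]>0).mean())
E
```

```text
pics
{'clock': 0.0, 'joint_positions': array([-1.42800050e+00,  2.76575560e-01,  1.50609149e+00, -1.08358755e-05,
        1.36070332e+00, -1.20988665e-01]), 'dq': array([-0.00111195,  0.00172159, -0.00111172,  0.00065171, -0.0001076 ,
       -0.00163304]), 'joint_efforts': array([-2.42106711e-03, -4.04592633e+01, -2.37228763e+01,  6.97886897e-02,
        3.42774647e-02, -1.49380917e-04]), 'position': array([ 149.84415273, -554.58119883,  218.63240411]), 'orientation': array([[ 9.65409576e-01,  2.60737954e-01, -2.63478809e-04],
       [ 2.60738007e-01, -9.65407997e-01,  1.75811738e-03],
       [ 2.04043379e-04, -1.76600229e-03, -9.99998420e-01]]), 'ft_force': array([ 0.57184068,  0.22814886, -0.21574288]), 'ft_torque': array([-0.0186037 ,  0.01795807, -0.0022719 ]), 'opening': 94.04950866296065}
scene [[-0.01, 0.67, -0.75, 1312.69], [1.0, 0.01, 0.0, 16.81], [0.01, -0.75, -0.67, 717.03], [0.0, 0.0, 0.0, 1.0]] 459.78346784229996 0.0191860563722697 0.99596484375
side [[-0.98, -0.11, 0.15, 351.58], [-0.18, 0.54, -0.82, 1050.86], [0.01, -0.84, -0.55, 753.18], [0.0, 0.0, 0.0, 1.0]] 489.6217331684858 0.016640922649301785 0.9961171875
wrist [[0.26, -0.93, -0.25, 221.56], [-0.97, -0.25, -0.06, -534.87], [-0.0, 0.25, -0.97, 383.96], [0.0, 0.0, 0.0, 1.0]] 306.5111263627575 -0.0535990571395091 0.99615625
```

View pics/scene0.png

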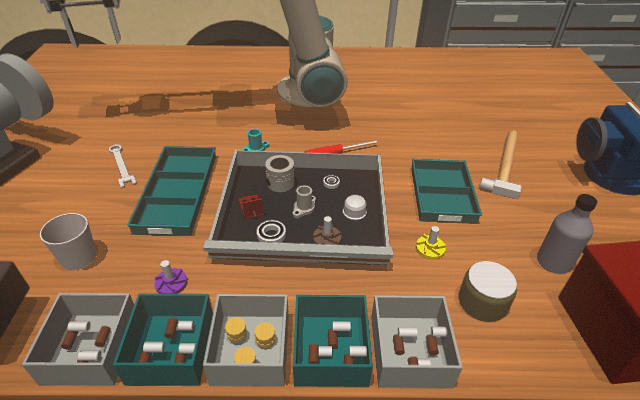

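View pics/side0.png

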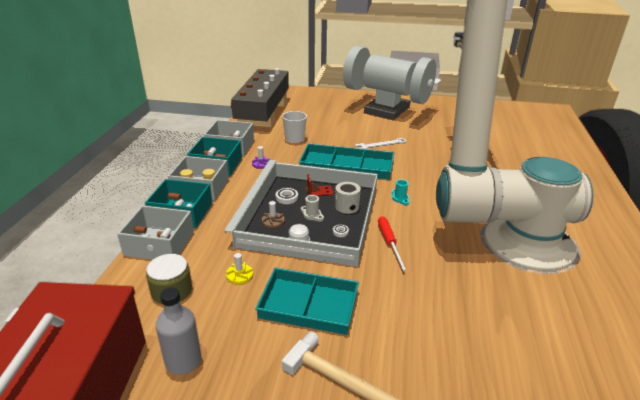

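Run:
```python
from h import *
P=[];C=[]
for n in("scene","side"):
    d=snap(n);W=cloud(d).reshape(-1,3);c=d["img"].reshape(-1,3);P.append(W);C.append(c)
np.savez("c0.npz",P0=P[0],C0=C[0],P1=P[1],C1=C[1])
for k in (0,1):
    im=np.zeros((500,800,3),np.uint8)
    W=P[k];o=np.argsort(W[:,2])
    for w,c in zip(W[o],C[k][o]):
        if 200<w[0]<700 and abs(w[1])<400 and w[2]<200: 
            i,j=int(w[0]-200),int(w[1]+400); cv2.rectangle(im,(j-1,i-1),(j+1,i+1),tuple(int(x) for x in c[::-1]),-1)
    cv2.imwrite(f"pics/top{k}.png",im)
```

```text
(no output)
```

View pics/top0.png

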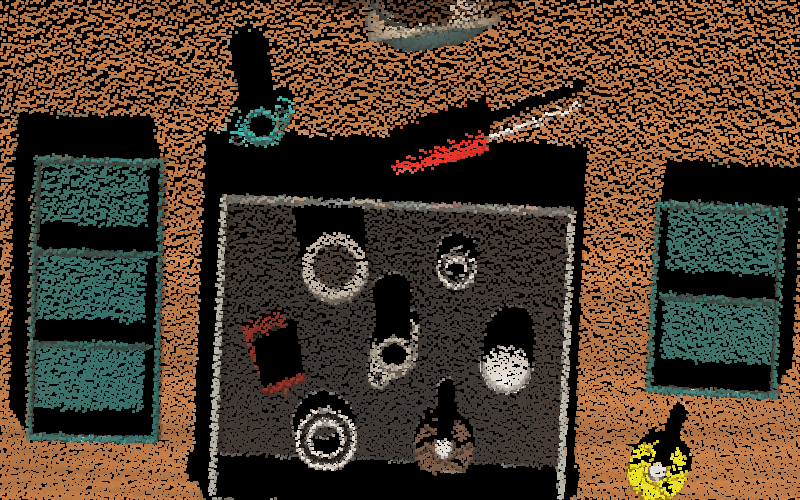

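```bash
cat > m.py <<'E'
from h import *
parts={"small":(466,56,15,20),"large":(637,-74,19,31),"cap":(567,106,22,24.5),"outlet":(553,-6,57,17.5),"imp":(640,44,63,8),"piston":(465,-65,63,33)}
from scipy.optimize import least_squares
def fitc(W,x,y,zt,r,tol=3.5):
    c=np.array([x,y],float)
    m=(abs(W[:,2]-zt)<tol)&(np.hypot(*(W[:,:2]-c).T)<r+14); Q=W[m,:2].astype(np.float32)
    if len(Q)<8: return None
    h=cv2.convexHull(Q)[:,0]
    f=least_squares(lambda p:np.hypot(*(h-p).T)-r,Q.mean(0),loss="soft_l1")
    return f.x.round(1),len(Q),np.abs(f.fun).mean().round(1),W[m,2].mean().round(1)
E
python3 - <<'E'
from m import *
z=np.load("c0.npz")
for n,a in parts.items():
    for k in(0,1): print(n,k,fitc(z[f"P{k}"],*a))
for n,(x0,x1,y0,y1) in {"pump":(340,660,-385,-225),"hub":(390,610,235,395)}.items():
  for k in(0,1):
    W=z[f"P{k}"];W=W[(W[:,0]>x0)&(W[:,0]<x1)&(W[:,1]>y0)&(W[:,1]<y1)&(W[:,2]>21)&(W[:,2]<36)]
    print(n,k,len(W),cv2.minAreaRect(W[:,:2].astype(np.float32)),W[:,2].max())
for k in(0,1):
    W=z[f"P{k}"];d=np.hypot(W[:,0]-553,W[:,1]+6);m=(d<46)&(abs(W[:,2]-12)<3)
    print("flange",len(W[m]),cv2.minAreaRect(W[m,:2].astype(np.float32)))
    m=(abs(W[:,0]-550)<200)&(abs(W[:,1])<190)&(W[:,2]>40)&(W[:,2]<58); print("drawer",cv2.minAreaRect(W[m,:2].astype(np.float32)))
    m=(abs(W[:,0]-550)<120)&(abs(W[:,1])<150)&(W[:,2]<8)&(W[:,2]>-5); print("floor",np.median(W[m,2]))
E
```

```text
small 0 (array([468.4,  57.7]), 128, np.float64(0.7), np.float64(14.7))
small 1 (array([466.2,  56.5]), 116, np.float64(0.5), np.float64(15.3))
large 0 (array([639.4, -73.8]), 403, np.float64(0.7), np.float64(18.5))
large 1 (array([637.4, -73.9]), 181, np.float64(1.2), np.float64(19.7))
cap 0 (array([566. , 106.9]), 52, np.float64(0.3), np.float64(22.1))
cap 1 (array([564. , 105.6]), 25, np.float64(0.5), np.float64(22.7))
outlet 0 (array([554.2,  -6. ]), 79, np.float64(0.5), np.float64(56.0))
outlet 1 (array([552.1,  -6.4]), 58, np.float64(1.4), np.float64(57.0))
imp 0 (array([648.5,  43.9]), 40, np.float64(0.7), np.float64(62.6))
imp 1 (array([646.8,  42.5]), 24, np.float64(1.3), np.float64(63.6))
piston 0 (array([467.4, -65.3]), 417, np.float64(0.9), np.float64(62.7))
piston 1 (array([465.4, -65.8]), 266, np.float64(1.7), np.float64(63.7))
pump 0 1141 ((498.9976806640625, -305.43719482421875), (135.1740264892578, 287.05194091796875), 88.82476043701172) 33.680094699779374
pump 1 731 ((497.98419189453125, -305.8728942871094), (142.60153198242188, 284.9942932128906), 88.00431060791016) 35.60085263539793
hub 0 858 ((499.8214416503906, 316.2619934082031), (131.55039978027344, 195.70228576660156), 87.000244140625) 34.28553143475551
hub 1 1162 ((497.49261474609375, 315.2494201660156), (135.783447265625, 192.53221130371094), 87.25733184814453) 35.204734827569155
flange 166 ((555.0365600585938, -4.745647430419922), (46.159584045410156, 68.75555419921875), 28.21375274658203)
drawer ((564.739990234375, -7.1272430419921875), (360.4921569824219, 329.3193054199219), 87.79229736328125)
floor 2.806401910587226
flange 114 ((552.8602294921875, -4.221977233886719), (43.56300354003906, 72.97958374023438), 69.8055191040039)
drawer ((564.1676635742188, -9.6781005859375), (365.241943359375, 325.79949951171875), 88.0583724975586)
floor 4.147443672844872
```

View pics/top1.png

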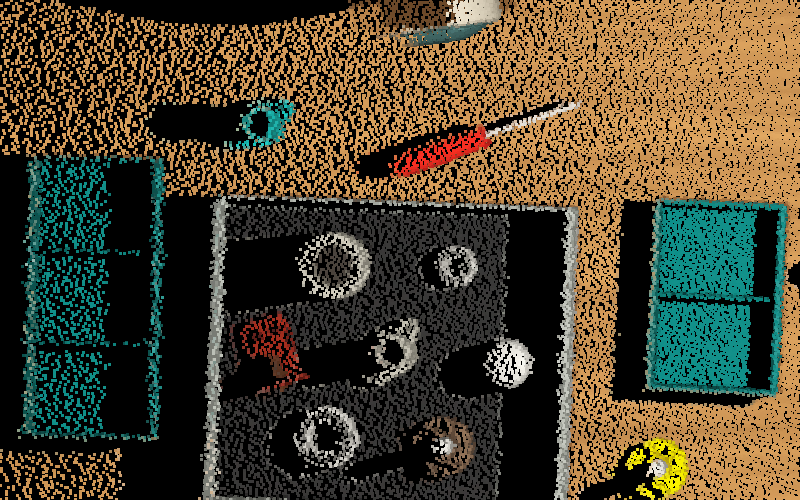

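Request:
arm_command([
  [[0, 0, 3.5], 7.5],
  [[0, 0, 3.5], 7.6],
  [[2.5, -4.7, 0], 0],
  [[2.5, -4.7, 0], 0],
  [[2.5, -4.7, 0], 0],
], fingers=0.7, squeeze=25)

```text
clock: 0.88
position: [225.4, -412.7, 149.2]
orientation: [[1.0, -0.001, 0.0], [-0.001, -1.0, 0.0], [0.0, -0.0, -1.0]]
ft_force: [0.4, -0.0, -0.6]
opening: 65.5
```

Request:
arm_command([
  [[2.5, -4.7, 0], 0],
  [[2.5, -4.7, 0], 0],
  [[2.5, -4.7, 0], 0],
  [[2.5, -4.7, 0], 0],
  [[2.5, -4.7, 0], 0],
])

```text
clock: 1.5
position: [350.5, -177.6, 149.7]
orientation: [[1.0, -0.0, 0.001], [-0.0, -1.0, -0.001], [0.001, 0.001, -1.0]]
ft_force: [1.1, -0.0, 0.6]
opening: 65.9
```

Request:
arm_command([
  [[2.3, -4.7, 0], 0],
  [[2.3, -4.7, 0], 0],
  [[2.3, -4.7, 0], 0],
  [[2.3, -4.7, 0], 0],
  [[2.5, -4.7, 0], 0],
])

```text
clock: 2.12
position: [467.3, 57.6, 149.6]
orientation: [[1.0, 0.001, 0.001], [0.001, -1.0, -0.0], [0.001, 0.0, -1.0]]
ft_force: [0.1, -0.6, 0.2]
opening: 66.0
```

Run:
```python
from m import *
s=robot.observe();print(s["position"])
d=snap("wrist","w1.png");W=cloud(d).reshape(-1,3)
for n,a in parts.items(): print(n,fitc(W,*a))
```

```text
[467.29919355  57.64529    149.57078166]
small (array([466.3,  56.1]), 955, np.float64(0.4), np.float64(14.8))
large (array([637.6, -74.1]), 1995, np.float64(0.9), np.float64(18.8))
cap (array([564.6, 106.8]), 23, np.float64(0.1), np.float64(22.1))
outlet (array([552.6,  -6.9]), 762, np.float64(0.1), np.float64(56.4))
imp None
piston (array([466., -66.]), 4297, np.float64(0.2), np.float64(63.0))
```

View pics/w1.png

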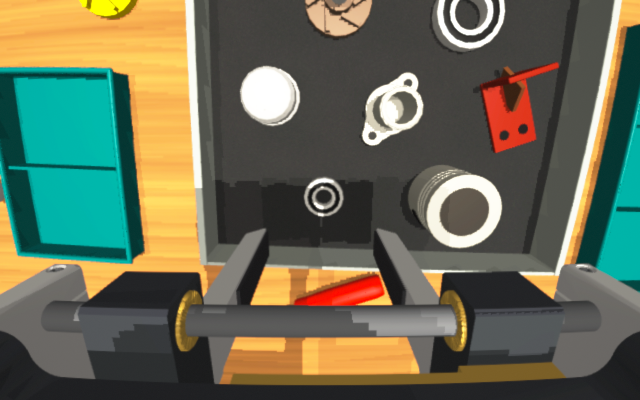

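Request:
arm_command([
  [[-0.07, 0.12, 3.5], 0],
  [[0, 0, 4], 0],
  [[0, 0, 3.5], 0],
  [[0, 0, 1.6], 0],
  [[0, 0, 0.5], 0],
])

```text
clock: 2.8
position: [465.3, 54.6, 17.5]
orientation: [[1.0, 0.0, -0.002], [0.0, -1.0, -0.0], [-0.002, 0.0, -1.0]]
ft_force: [-0.1, -0.6, 1.1]
opening: 65.7
```

Request:
arm_command([
  [[0, 0, 0], 0],
  [[0, 0, 0], 0],
  [[0, 0, 0], 0],
  [[0, 0, 0], 0],
  [[0, 0, 0], 0],
], fingers=0.3)

```text
clock: 3.42
position: [466.7, 54.7, 19.1]
orientation: [[1.0, 0.0, 0.001], [0.0, -1.0, -0.0], [0.001, 0.0, -1.0]]
ft_force: [-0.8, -0.7, 5.4]
opening: 38.6
```

Request:
arm_command([
  [[0, 0, -3], 0],
  [[0, 0, -5], 0],
  [[0, 0, -4], 0],
  [[-1, 5.5, 0], 0],
  [[-1, 6, 0], 0],
])

```text
clock: 4.05
position: [446.2, -60.8, 139.1]
orientation: [[1.0, 0.003, 0.002], [0.003, -1.0, -0.001], [0.002, 0.001, -1.0]]
ft_force: [1.0, -0.2, -0.8]
opening: 38.3
```

Request:
arm_command([
  [[-1, 6, 0], 0],
  [[-1, 6, 0], 0],
  [[-1, 6, 0], 0],
  [[-1, 6, 0], 0],
  [[0, 0, 0], 0],
])

```text
clock: 4.68
position: [405.6, -304.5, 138.1]
orientation: [[1.0, -0.005, 0.0], [-0.005, -1.0, -0.002], [0.0, 0.002, -1.0]]
ft_force: [0.2, 0.9, -1.2]
opening: 38.5
```

Run:
```python
from m import *
s=robot.observe();print(s["position"],s["opening"],s["ft_force"])
d=snap("wrist","w2.png")
W=cloud(d).reshape(-1,3)
for n,a in parts.items(): print(n,fitc(W,*a))
m=(W[:,2]>21)&(W[:,2]<36)&(W[:,1]<-225)&(W[:,1]>-390)&(W[:,0]>340)&(W[:,0]<660);print(cv2.minAreaRect(W[m,:2].astype(np.float32)))
```

```text
[ 405.5637069  -304.48422145  138.1136607 ] 38.4744962725188 [ 0.156013    0.89678743 -1.23354556]
small None
large None
cap None
outlet None
imp None
piston (array([465.5, -66.7]), 4614, np.float64(0.3), np.float64(63.1))
((467.11810302734375, -305.3856506347656), (132.3119354248047, 224.4418182373047), 88.60592651367188)
```

View pics/w2.png

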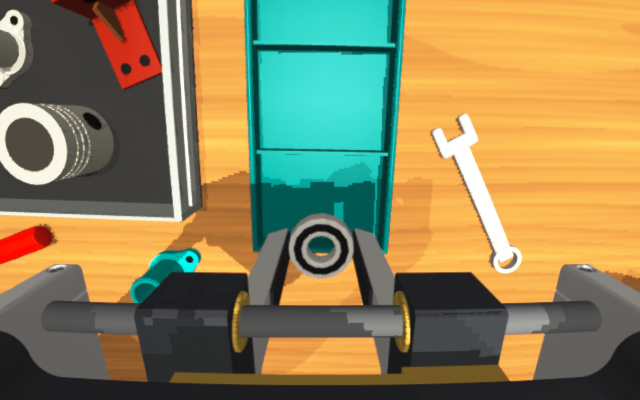

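Request:
arm_command([
  [[0, 0, 4], 0],
  [[0, 0, 4], 0],
  [[0, 0, 2.5], 0],
  [[0, 0, 1.2], 0],
  [[0, 0, 0.15], 0],
])

```text
clock: 5.35
position: [406.3, -299.1, 19.7]
orientation: [[1.0, 0.001, -0.001], [0.001, -1.0, 0.001], [-0.001, -0.001, -1.0]]
ft_force: [-0.3, -0.6, -1.0]
opening: 38.8
```

Request:
arm_command([
  [[0, 0, 0.1], 0],
  [[0, 0, 0], 0],
  [[0, 0, 0], 0],
  [[0, 0, 0], 0],
  [[0, 0, 0], 0],
])

```text
clock: 5.98
position: [406.2, -300.5, 19.2]
orientation: [[1.0, 0.0, 0.0], [0.0, -1.0, -0.0], [0.0, 0.0, -1.0]]
ft_force: [0.5, 0.6, 0.6]
opening: 38.5
```

Request:
arm_command([
  [[0, 0, 0], 0],
  [[0, 0, 0], 0],
  [[0, 0, 0], 0],
  [[0, 0, -2], 0],
  [[0, 0, -4], 0],
], fingers=0.65)

```text
clock: 6.6
position: [405.1, -299.3, 78.2]
orientation: [[1.0, 0.0, -0.003], [0.0, -1.0, 0.003], [-0.003, -0.003, -1.0]]
ft_force: [-0.5, -0.4, -0.6]
opening: 61.2
```

Request:
arm_command([
  [[0, 0, -5], 0],
  [[2.45, -4.8, 0], 0],
  [[2.45, -4.9, 0], 0],
  [[2.45, -4.9, 0], 0],
  [[2.45, -4.9, 0], 0],
])

```text
clock: 7.22
position: [504.7, -103.7, 129.1]
orientation: [[1.0, -0.0, 0.001], [-0.0, -1.0, -0.0], [0.001, 0.0, -1.0]]
ft_force: [-0.1, -0.2, -0.4]
opening: 61.2
```

Request:
arm_command([
  [[2.45, -4.9, 0], 0],
  [[2.45, -4.9, 0], 0],
  [[0, 0, 0], 0],
  [[0, 0, 0], 0],
  [[0, 0, 0], 0],
])

```text
clock: 7.85
position: [552.4, -8.5, 128.9]
orientation: [[1.0, -0.001, -0.001], [-0.001, -1.0, -0.0], [-0.001, 0.0, -1.0]]
ft_force: [-0.1, 0.1, 0.2]
opening: 61.2
```

Run:
```python
from m import *
s=robot.observe();print(s["position"],s["opening"],s["ft_force"])
W=cloud(snap("wrist")).reshape(-1,3)
for n,a in parts.items(): print(n,fitc(W,*a))
for c in("scene","side"):
  W=cloud(snap(c)).reshape(-1,3); print(fitc(W,406,-302,15,20))
```

```text
[552.40417984  -8.48021926 128.85166068] 61.23866988719604 [-0.10600737  0.1118917   0.24181643]
small None
large (array([637.7, -74.7]), 3102, np.float64(0.4), np.float64(18.9))
cap (array([564.1, 105.9]), 137, np.float64(0.1), np.float64(22.2))
outlet (array([552.5,  -6.9]), 719, np.float64(0.2), np.float64(56.4))
imp (array([646.7,  42.9]), 411, np.float64(0.1), np.float64(62.9))
piston (array([465.8, -65.6]), 790, np.float64(0.8), np.float64(62.8))
(array([ 408.3, -297.3]), 119, np.float64(0.7), np.float64(14.2))
(array([ 405.4, -298.2]), 63, np.float64(1.9), np.float64(15.2))
```

Request:
arm_command([
  [[0, -0.15, 3.5], 0],
  [[0, 0, 3.5], 0],
  [[0, 0, 1.6], 0],
  [[0, 0, 0.5], 0],
  [[0, 0, 0], 0],
])

```text
clock: 8.62
position: [553.7, -6.0, 38.5]
orientation: [[1.0, -0.0, 0.001], [-0.0, -1.0, -0.0], [0.001, 0.0, -1.0]]
ft_force: [-0.3, 0.7, 0.7]
opening: 60.7
```

Request:
arm_command([
  [[0, 0, 0], 0],
  [[0, 0, 0], 0],
  [[0, 0, 0], 0],
  [[0, 0, 0], 0],
  [[0, 0, 0], 0],
], fingers=0.25)

```text
clock: 9.25
position: [553.5, -6.0, 38.5]
orientation: [[1.0, 0.001, 0.001], [0.001, -1.0, -0.001], [0.001, 0.001, -1.0]]
ft_force: [-0.2, -0.9, 5.0]
opening: 33.7
```

Request:
arm_command([
  [[0, 0, -2], 0],
  [[0, 0, -4], 0],
  [[0, 0, -4], 0],
  [[0, 0, 0], 0],
  [[0, 0, 0], 0],
])

```text
clock: 9.88
position: [551.8, -5.4, 136.4]
orientation: [[1.0, 0.0, -0.003], [0.0, -1.0, 0.001], [-0.003, -0.001, -1.0]]
ft_force: [-0.3, 0.2, -2.3]
opening: 33.7
```

Request:
arm_command([
  [[-1.06, 6, 0], 0],
  [[-1.06, 6, 0], 0],
  [[-1.06, 6, 0], 0],
  [[-1.06, 6, 0], 0],
  [[-1.06, 6, 0], 0],
])

```text
clock: 10.5
position: [498.5, -306.6, 135.3]
orientation: [[1.0, 0.0, -0.003], [0.0, -1.0, 0.003], [-0.003, -0.003, -1.0]]
ft_force: [0.5, -0.2, -1.5]
opening: 34.0
```

Request:
arm_command([
  [[0, 0, 0], 0],
  [[0, 0, 2], 0],
  [[0, 0, 2], 0],
  [[0, 0, 0], 0],
  [[0, 0, 0], 0],
])

```text
clock: 11.12
position: [500.2, -304.9, 97.6]
orientation: [[1.0, 0.001, -0.001], [0.001, -1.0, 0.001], [-0.001, -0.001, -1.0]]
ft_force: [0.2, -0.6, -1.0]
opening: 34.0
```

Run:
```python
from m import *
s=robot.observe();print(s["position"],s["opening"],s["ft_force"])
d=snap("wrist","w3.png")
```

```text
[ 500.21494379 -304.93471833   97.59816578] 33.97545313971974 [ 0.16953369 -0.61650412 -1.03052987]
```

View pics/w3.png

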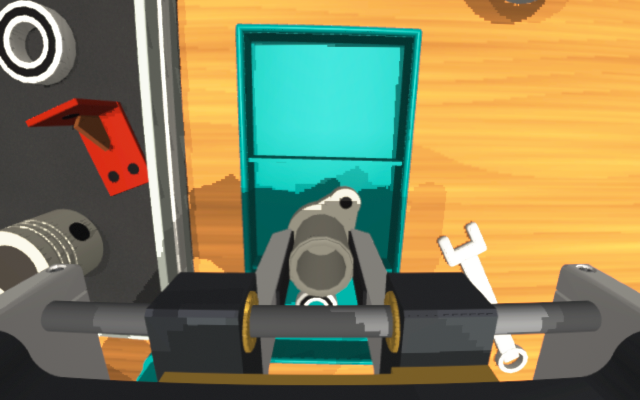

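Request:
arm_command([
  [[-0.15, 0, 2], 0],
  [[0, 0, 2], 0],
  [[0, 0, 1.2], 0],
  [[0, 0, 0.4], 0],
  [[0, 0, 0.2], 0],
])

```text
clock: 11.8
position: [499.1, -306.0, 40.4]
orientation: [[1.0, 0.0, 0.001], [0.0, -1.0, -0.001], [0.001, 0.001, -1.0]]
ft_force: [-0.7, -0.3, -1.4]
opening: 33.9
```

Request:
arm_command([
  [[0, 0, 0.05], 0],
  [[0, 0, 0], 0],
  [[0, 0, 0], 0],
  [[0, 0, 0], 0],
  [[0, 0, 0], 0],
])

```text
clock: 12.42
position: [498.7, -305.8, 39.5]
orientation: [[1.0, 0.0, 0.0], [0.0, -1.0, -0.0], [0.0, 0.0, -1.0]]
ft_force: [0.3, 1.4, -1.2]
opening: 33.6
```

Request:
arm_command([
  [[0, 0, 0.1], 0],
  [[0, 0, 0], 0],
  [[0, 0, 0], 0],
  [[0, 0, 0], 0],
  [[0, 0, 0], 0],
])

```text
clock: 13.05
position: [498.7, -305.8, 38.6]
orientation: [[1.0, 0.0, 0.0], [0.0, -1.0, -0.0], [0.0, 0.0, -1.0]]
ft_force: [0.5, 0.9, -0.4]
opening: 33.5
```

Request:
arm_command([
  [[0, 0, 0], 0],
  [[0, 0, 0], 0],
  [[0, 0, 0], 0],
  [[0, 0, -2], 0],
  [[0, 0, -3], 0],
], fingers=0.6)

```text
clock: 13.68
position: [498.0, -305.2, 88.0]
orientation: [[1.0, 0.0, -0.002], [0.0, -1.0, 0.002], [-0.002, -0.002, -1.0]]
ft_force: [0.3, -1.1, 0.5]
opening: 56.3
```

Request:
arm_command([
  [[0, 0, -4], 0],
  [[2.12, -4.98, 0], 0],
  [[2.12, -4.98, 0], 0],
  [[2.12, -4.98, 0], 0],
  [[2.12, -4.98, 0], 0],
])

```text
clock: 14.3
position: [584.0, -105.0, 128.6]
orientation: [[1.0, -0.0, 0.001], [-0.0, -1.0, -0.0], [0.001, 0.0, -1.0]]
ft_force: [1.1, -0.2, 0.7]
opening: 56.5
```

Request:
arm_command([
  [[2.12, -4.98, 0], 0],
  [[2.12, -4.98, 0], 0],
  [[2.12, -4.98, 0], 0],
  [[0, 0, 0], 0],
  [[0, 0, 0], 0],
])

```text
clock: 14.92
position: [646.5, 42.6, 128.1]
orientation: [[1.0, 0.001, -0.001], [0.001, -1.0, -0.001], [-0.001, 0.001, -1.0]]
ft_force: [-0.3, 0.6, -0.2]
opening: 56.2
```

Run:
```python
from m import *
s=robot.observe();print(s["position"],s["opening"],s["ft_force"])
W=cloud(snap("wrist")).reshape(-1,3)
for n,a in parts.items(): print(n,fitc(W,*a))
for c in("scene","side"):
  W=cloud(snap(c)).reshape(-1,3); print(fitc(W,406,-300,15,20),fitc(W,499,-306,57,17.5))
```

```text
[646.46178279  42.55148064 128.10201785] 56.21346137637234 [-0.33878477  0.55259338 -0.18864257]
small None
large (array([637.8, -74.4]), 2400, np.float64(0.5), np.float64(18.8))
cap (array([564.1, 106.5]), 53, np.float64(0.3), np.float64(22.2))
outlet None
imp (array([647. ,  43.2]), 307, np.float64(0.3), np.float64(62.8))
piston None
(array([ 408.2, -297.3]), 112, np.float64(0.4), np.float64(14.1)) (array([ 499. , -303.5]), 77, np.float64(0.7), np.float64(55.9))
(array([ 407.7, -298.6]), 63, np.float64(0.8), np.float64(15.2)) (array([ 498.7, -302.4]), 39, np.float64(0.8), np.float64(57.0))
```

Request:
arm_command([
  [[0, 0, 3.5], 0],
  [[0, 0, 3], 0],
  [[0, 0, 1.5], 0],
  [[0, 0, 0.5], 0],
  [[0, 0, 0], 0],
])

```text
clock: 15.7
position: [647.5, 42.5, 44.0]
orientation: [[1.0, -0.0, 0.001], [-0.0, -1.0, -0.0], [0.001, 0.0, -1.0]]
ft_force: [0.4, -0.1, 0.6]
opening: 56.7
```

Request:
arm_command([
  [[0, 0, 0], 0],
  [[0, 0, 0], 0],
  [[0, 0, 0], 0],
  [[0, 0, 0], 0],
  [[0, 0, 0], 0],
], fingers=0.05, squeeze=35)

```text
clock: 16.32
position: [647.1, 42.8, 43.6]
orientation: [[1.0, 0.001, 0.0], [0.001, -1.0, -0.0], [0.0, 0.0, -1.0]]
ft_force: [-0.8, 0.3, 0.9]
opening: 15.5
```

Request:
arm_command([
  [[0, 0, -2], 0],
  [[0, 0, -4], 0],
  [[0, 0, -4], 0],
  [[0, 0, 0], 0],
  [[0, 0, 0], 0],
])

```text
clock: 16.95
position: [645.4, 43.0, 141.3]
orientation: [[1.0, 0.0, -0.004], [0.0, -1.0, 0.0], [-0.004, -0.0, -1.0]]
ft_force: [0.4, 0.9, -4.6]
opening: 15.4
```

Request:
arm_command([
  [[-0.93, 5.85, 0], 0],
  [[-0.93, 5.85, 0], 0],
  [[-0.93, 5.85, 0], 0],
  [[-0.93, 5.85, 0], 0],
  [[-0.93, 5.85, 0], 0],
])

```text
clock: 17.58
position: [598.6, -250.6, 140.2]
orientation: [[1.0, 0.0, -0.005], [0.0, -1.0, 0.003], [-0.005, -0.003, -1.0]]
ft_force: [1.3, -0.4, -4.0]
opening: 15.4
```

Request:
arm_command([
  [[-0.93, 5.85, 0], 0],
  [[0, 0, 0], 0],
  [[0, 0, 2.5], 0],
  [[0, 0, 1.5], 0],
  [[0, 0, 0], 0],
])

```text
clock: 18.2
position: [589.8, -306.2, 100.6]
orientation: [[1.0, 0.001, -0.005], [0.001, -1.0, 0.003], [-0.005, -0.003, -1.0]]
ft_force: [-0.8, 0.0, -3.2]
opening: 15.5
```

Run:
```python
from m import *
s=robot.observe();print(s["position"],s["opening"],s["ft_force"])
d=snap("wrist","w4.png")
```

```text
[ 589.75673141 -306.24764108  100.55307757] 15.514892370317153 [-0.84728552  0.00933396 -3.16255497]
```

View pics/w4.png

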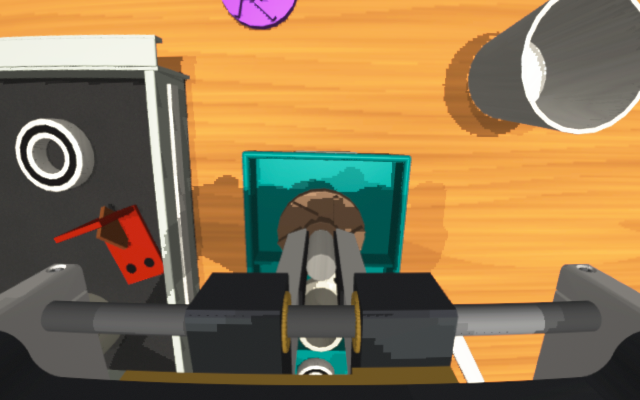

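Impeller is level over the far compartment; lowering from z 100.6 to 43.8.

Request:
arm_command([
  [[0, 0, 2], 0],
  [[0, 0, 2], 0],
  [[0, 0, 1], 0],
  [[0, 0, 0.35], 0],
  [[0, 0, 0.1], 0],
])

```text
clock: 18.88
position: [591.8, -308.3, 49.6]
orientation: [[1.0, 0.0, 0.001], [0.0, -1.0, -0.001], [0.001, 0.001, -1.0]]
ft_force: [-0.8, 0.4, -3.7]
opening: 15.1
```

Request:
arm_command([
  [[0, 0, 0.1], 0],
  [[0, 0, 0], 0],
  [[0, 0, 0], 0],
  [[0, 0, 0], 0],
  [[0, 0, 0], 0],
])

```text
clock: 19.5
position: [591.3, -308.2, 48.0]
orientation: [[1.0, 0.0, 0.0], [0.0, -1.0, -0.0], [0.0, 0.0, -1.0]]
ft_force: [-0.4, 0.2, -2.8]
opening: 15.0
```

Request:
arm_command([
  [[0, 0, 0.2], 0],
  [[0, 0, 0.15], 0],
  [[0, 0, 0], 0],
  [[0, 0, 0], 0],
  [[0, 0, 0], 0],
])

```text
clock: 20.12
position: [591.3, -308.2, 44.5]
orientation: [[1.0, 0.0, 0.0], [0.0, -1.0, -0.0], [0.0, 0.0, -1.0]]
ft_force: [0.6, -0.7, -4.2]
opening: 15.4
```

Request:
arm_command([
  [[0, 0, 0.09], 0],
  [[0, 0, 0], 0],
  [[0, 0, 0], 0],
  [[0, 0, 0], 0],
  [[0, 0, 0], 0],
])

```text
clock: 20.75
position: [591.3, -308.2, 43.6]
orientation: [[1.0, 0.0, 0.0], [0.0, -1.0, -0.0], [0.0, 0.0, -1.0]]
ft_force: [0.7, 0.2, -3.4]
opening: 15.4
```

Request:
arm_command([
  [[0, 0, 0.05], 0],
  [[0, 0, 0.05], 0],
  [[0, 0, 0], 0],
  [[0, 0, 0], 0],
  [[0, 0, 0], 0],
])

```text
clock: 21.38
position: [591.3, -308.2, 43.6]
orientation: [[1.0, 0.0, 0.001], [0.0, -1.0, -0.0], [0.001, 0.0, -1.0]]
ft_force: [-2.6, 0.8, 5.8]
opening: 15.4
```

Request:
arm_command([
  [[0, 0, 0], 0],
  [[0, 0, 0], 0],
  [[0, 0, 0], 0],
  [[0, 0, -2], 0],
  [[0, 0, -3.5], 0],
], fingers=0.4)

```text
clock: 22.0
position: [590.3, -307.6, 96.3]
orientation: [[1.0, 0.0, -0.003], [0.0, -1.0, 0.002], [-0.003, -0.002, -1.0]]
ft_force: [0.2, 0.0, 1.0]
opening: 37.9
```

Request:
arm_command([
  [[0, 0, -3], 0],
  [[1.16, -5.85, 0], 0],
  [[1.16, -5.85, 0], 0],
  [[1.16, -5.85, 0], 0],
  [[1.16, -5.85, 0], 0],
], fingers=0.88)

```text
clock: 22.62
position: [638.0, -72.4, 127.5]
orientation: [[1.0, -0.0, 0.001], [-0.0, -1.0, -0.0], [0.001, 0.0, -1.0]]
ft_force: [0.5, -0.2, -0.4]
opening: 82.0
```

Request:
arm_command([
  [[0, 0, 0], 0],
  [[0, 0, 0], 0],
  [[0, 0, 0], 0],
  [[0, 0, 0], 0],
  [[0, 0, 0], 0],
])

```text
clock: 23.25
position: [637.5, -75.2, 127.5]
orientation: [[1.0, -0.001, -0.0], [-0.001, -1.0, -0.0], [-0.0, 0.0, -1.0]]
ft_force: [0.2, -0.4, 0.1]
opening: 82.7
```

Run:
```python
from m import *
s=robot.observe();print(s["position"],s["opening"],s["ft_force"])
W=cloud(snap("wrist")).reshape(-1,3)
for n,a in parts.items(): print(n,fitc(W,*a))
for c in("scene","side"):
  W=cloud(snap(c)).reshape(-1,3); print(fitc(W,591,-308,63,8))
```

```text
[637.49969545 -75.20190274 127.52890417] 82.70489039959273 [ 0.23557253 -0.3754078   0.06223495]
small None
large (array([637.8, -74.5]), 2558, np.float64(0.4), np.float64(19.0))
cap (array([564.3, 105.8]), 169, np.float64(0.1), np.float64(22.0))
outlet None
imp None
piston (array([466.6, -66.1]), 666, np.float64(0.3), np.float64(62.5))
(array([ 593.8, -306.4]), 33, np.float64(0.6), np.float64(62.1))
(array([ 591. , -307.5]), 14, np.float64(1.7), np.float64(63.0))
```

Request:
arm_command([
  [[0, -0.07, 3.5], 0],
  [[0, 0, 3.5], 0],
  [[0, 0, 2.5], 0],
  [[0, 0, 0.8], 0],
  [[0, 0, 0.4], 0],
])

```text
clock: 24.02
position: [638.0, -73.6, 20.7]
orientation: [[1.0, 0.0, 0.001], [0.0, -1.0, -0.0], [0.001, 0.0, -1.0]]
ft_force: [-0.4, 0.3, -0.0]
opening: 82.8
```

Request:
arm_command([
  [[0, 0, 0], 0],
  [[0, 0, 0], 0],
  [[0, 0, 0], 0],
  [[0, 0, 0], 0],
  [[0, 0, 0], 0],
], fingers=0.5)

```text
clock: 24.65
position: [638.3, -73.9, 21.6]
orientation: [[1.0, 0.0, 0.002], [0.0, -1.0, -0.001], [0.002, 0.001, -1.0]]
ft_force: [-0.5, -2.1, 5.4]
opening: 59.9
```

Request:
arm_command([
  [[0, 0, -2], 0],
  [[0, 0, -4.5], 0],
  [[0, 0, -5], 0],
  [[0, 0, 0], 0],
  [[0, 0, 0], 0],
])

```text
clock: 25.28
position: [636.2, -72.9, 133.8]
orientation: [[1.0, 0.0, -0.003], [0.0, -1.0, 0.001], [-0.003, -0.001, -1.0]]
ft_force: [-0.1, -0.1, -3.0]
opening: 60.0
```

Request:
arm_command([
  [[-1.31, -5.52, 0], 0],
  [[-1.31, -5.52, 0], 0],
  [[-1.31, -5.52, 0], 0],
  [[-1.31, -5.52, 0], 0],
  [[-1.31, -5.52, 0], 0],
])

```text
clock: 25.9
position: [569.6, 203.9, 132.4]
orientation: [[1.0, -0.0, -0.005], [-0.0, -1.0, -0.001], [-0.005, 0.001, -1.0]]
ft_force: [0.7, -0.1, -2.4]
opening: 60.1
```

Request:
arm_command([
  [[-1.31, -5.52, 0], 0],
  [[-1.31, -5.52, 0], 0],
  [[0, 0, 0], 0],
  [[0, 0, 2.5], 0],
  [[0, 0, 0], 0],
])

```text
clock: 26.52
position: [543.0, 311.1, 106.5]
orientation: [[1.0, -0.0, -0.008], [-0.0, -1.0, -0.004], [-0.008, 0.004, -1.0]]
ft_force: [0.7, -1.3, -2.6]
opening: 59.8
```

Run:
```python
from m import *
s=robot.observe();print(s["position"],s["opening"],s["ft_force"])
d=snap("wrist","w5.png")
```

```text
[543.00221082 311.05501355 106.53957191] 59.805454986743364 [ 0.68540523 -1.25266566 -2.56513004]
```

View pics/w5.png

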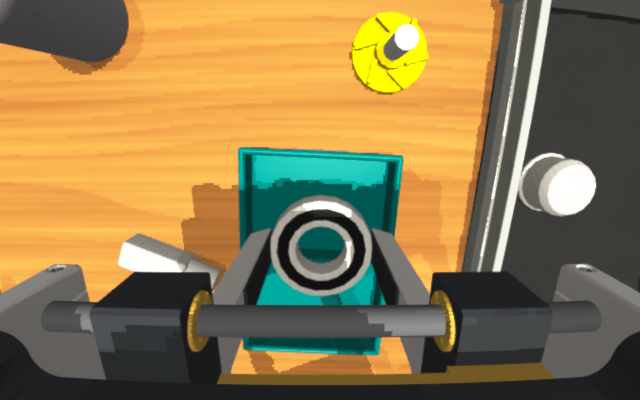

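Bearing level over the far compartment. Lower to about z 22 (grasped at 21.6).

Request:
arm_command([
  [[0, -0.1, 3], 0],
  [[0, 0, 2.5], 0],
  [[0, 0, 1.7], 0],
  [[0, 0, 0.6], 0],
  [[0, 0, 0.2], 0],
])

```text
clock: 27.2
position: [546.3, 313.9, 30.8]
orientation: [[1.0, -0.0, 0.001], [-0.0, -1.0, 0.0], [0.001, -0.0, -1.0]]
ft_force: [-0.3, 0.4, -3.2]
opening: 60.0
```

Request:
arm_command([
  [[0, 0, 0], 0],
  [[0, 0, 0], 0],
  [[0, 0, 0], 0],
  [[0, 0, 0], 0],
  [[0, 0, 0], 0],
])

```text
clock: 27.82
position: [545.8, 314.0, 30.6]
orientation: [[1.0, 0.0, 0.0], [0.0, -1.0, -0.0], [0.0, 0.0, -1.0]]
ft_force: [-1.0, 0.3, -2.4]
opening: 60.2
```

Request:
arm_command([
  [[0, 0, 0.4], 0],
  [[0, 0, 0.3], 0],
  [[0, 0, 0.1], 0],
  [[0, 0, 0], 0],
  [[0, 0, 0], 0],
])

```text
clock: 28.45
position: [545.9, 314.0, 22.6]
orientation: [[1.0, 0.0, 0.0], [0.0, -1.0, -0.0], [0.0, 0.0, -1.0]]
ft_force: [-0.0, -0.9, -2.3]
opening: 60.1
```

Request:
arm_command([
  [[0, 0, 0.05], 0],
  [[0, 0, 0], 0],
  [[0, 0, 0.05], 0],
  [[0, 0, 0], 0],
  [[0, 0, 0], 0],
])

```text
clock: 29.08
position: [545.9, 314.0, 21.6]
orientation: [[1.0, 0.0, 0.0], [0.0, -1.0, -0.0], [0.0, 0.0, -1.0]]
ft_force: [0.8, -0.2, -2.0]
opening: 59.9
```

Request:
arm_command([
  [[0, 0, 0.04], 0],
  [[0, 0, 0], 0],
  [[0, 0, 0.04], 0],
  [[0, 0, 0], 0],
  [[0, 0, 0], 0],
])

```text
clock: 29.7
position: [545.9, 314.0, 21.6]
orientation: [[1.0, 0.0, 0.001], [0.0, -1.0, 0.0], [0.001, -0.0, -1.0]]
ft_force: [-1.8, -0.5, 4.6]
opening: 60.0
```

Request:
arm_command([
  [[0, 0, 0], 0],
  [[0, 0, 0], 0],
  [[0, 0, 0], 0],
  [[0, 0, -2.5], 0],
  [[0, 0, -4], 0],
], fingers=0.78)

```text
clock: 30.32
position: [544.7, 313.4, 84.7]
orientation: [[1.0, 0.0, -0.004], [0.0, -1.0, -0.002], [-0.004, 0.002, -1.0]]
ft_force: [0.5, 0.9, 0.4]
opening: 73.4
```

Request:
arm_command([
  [[0, 0, -4.5], 0],
  [[0.46, 5.2, 0], 0],
  [[0.46, 5.2, 0], 0],
  [[0.46, 5.2, 0], 0],
  [[0.46, 5.2, 0], 0],
])

```text
clock: 30.95
position: [564.3, 104.4, 130.7]
orientation: [[1.0, 0.001, 0.0], [0.001, -1.0, -0.0], [0.0, 0.0, -1.0]]
ft_force: [0.9, 0.1, -0.4]
opening: 73.2
```

Request:
arm_command([
  [[0, 0, 0], 0],
  [[0, 0, 0], 0],
  [[0, 0, 0], 0],
  [[0, 0, 0], 0],
  [[0, 0, 0], 0],
])

```text
clock: 31.58
position: [564.2, 106.8, 130.7]
orientation: [[1.0, 0.002, -0.0], [0.002, -1.0, -0.0], [-0.0, 0.0, -1.0]]
ft_force: [0.6, -0.3, 1.5]
opening: 73.3
```

Run:
```python
from m import *
s=robot.observe();print(s["position"],s["opening"],s["ft_force"])
W=cloud(snap("wrist")).reshape(-1,3)
for zt,r in((24,24.5),(30,24)): print(zt,fitc(W,564,106,zt,r))
m=(np.hypot(W[:,0]-564,W[:,1]-106)<35)&(W[:,2]>38.5);print(W[m].mean(0),W[m,2].max())
for c in("scene","side"):
  W=cloud(snap(c)).reshape(-1,3); print(fitc(W,546,314,19,31))
```

```text
[564.16800057 106.81800938 130.69124593] 73.32352316359011 [ 0.58516525 -0.30728309  1.50012771]
24 (array([563.9, 106.4]), 60, np.float64(0.1), np.float64(24.2))
30 (array([564.4, 106.5]), 265, np.float64(0.2), np.float64(31.3))
[585.85041962 104.98806829 220.74098005] 251.73544536966787
(array([545.7, 314.6]), 328, np.float64(5.0), np.float64(18.8))
(array([546.3, 314.6]), 413, np.float64(3.3), np.float64(19.4))
```

Request:
arm_command([
  [[0, 0, 3.5], 0],
  [[0, 0, 3.5], 0],
  [[0, 0, 2.5], 0],
  [[0, 0, 0.8], 0],
  [[0, 0, 0.3], 0],
], squeeze=25)

```text
clock: 32.35
position: [564.6, 106.0, 24.8]
orientation: [[1.0, 0.0, 0.0], [0.0, -1.0, -0.0], [0.0, 0.0, -1.0]]
ft_force: [-0.3, 0.6, -0.2]
opening: 73.1
```

Request:
arm_command([
  [[0, 0, 0], 0],
  [[0, 0, 0], 0],
  [[0, 0, 0], 0],
  [[0, 0, 0], 0],
  [[0, 0, 0], 0],
], fingers=0.4)

```text
clock: 32.98
position: [564.8, 105.9, 25.5]
orientation: [[1.0, 0.0, 0.001], [0.0, -1.0, -0.0], [0.001, 0.0, -1.0]]
ft_force: [0.4, 0.5, 5.8]
opening: 48.3
```

Request:
arm_command([
  [[0, 0, -2], 0],
  [[0, 0, -4.5], 0],
  [[0, 0, -4.5], 0],
  [[0, 0, 0], 0],
  [[0, 0, 0], 0],
])

```text
clock: 33.6
position: [563.2, 105.9, 133.6]
orientation: [[1.0, 0.0, -0.002], [0.0, -1.0, -0.0], [-0.002, 0.0, -1.0]]
ft_force: [-0.0, 0.2, -0.6]
opening: 48.4
```

Request:
arm_command([
  [[-2.79, -5.3, 0], 0],
  [[-2.79, -5.3, 0], 0],
  [[-2.79, -5.3, 0], 0],
  [[-2.79, -5.3, 0], 0],
  [[0, 0, 0], 0],
])

```text
clock: 34.22
position: [448.9, 320.5, 132.4]
orientation: [[1.0, 0.006, -0.005], [0.006, -1.0, -0.001], [-0.005, 0.001, -1.0]]
ft_force: [-0.2, -0.8, -1.2]
opening: 48.6
```

Request:
arm_command([
  [[0, 0, 2.5], 0],
  [[0, 0, 2], 0],
  [[0, 0, 0], 0],
  [[0, 0, 0], 0],
  [[0, 0, 0], 0],
])

```text
clock: 34.85
position: [453.4, 317.8, 90.3]
orientation: [[1.0, -0.0, 0.001], [-0.0, -1.0, 0.0], [0.001, -0.0, -1.0]]
ft_force: [0.2, -0.2, -1.3]
opening: 47.9
```

Run:
```python
from m import *
s=robot.observe();print(s["position"],s["opening"],s["ft_force"])
d=snap("wrist","w6.png")
```

```text
[453.35073709 317.81782771  90.33644021] 47.887787038741166 [ 0.2250514  -0.19956778 -1.3175636 ]
```

View pics/w6.png

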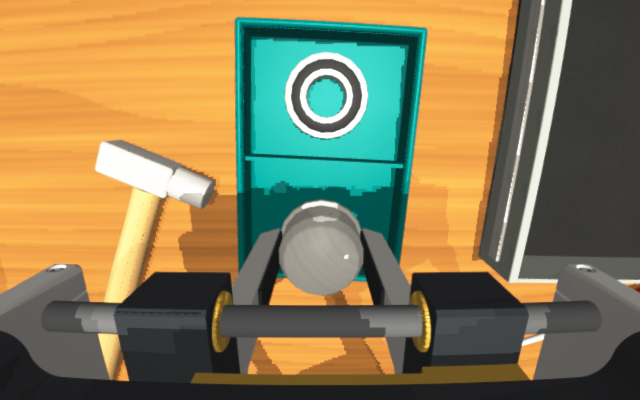

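Cap is level over the near compartment; large bearing lies flat at (327,95). Lower from 90.3 to about 25.5.

Request:
arm_command([
  [[0, 0, 2.5], 0],
  [[0, 0, 2], 0],
  [[0, 0, 1.2], 0],
  [[0, 0, 0.5], 0],
  [[0, 0, 0.2], 0],
])

```text
clock: 35.52
position: [453.0, 318.1, 26.0]
orientation: [[1.0, 0.0, 0.001], [0.0, -1.0, 0.0], [0.001, -0.0, -1.0]]
ft_force: [0.0, 1.0, -1.1]
opening: 48.2
```

Request:
arm_command([
  [[0, 0, 0], 0],
  [[0, 0, 0], 0],
  [[0, 0, 0], 0],
  [[0, 0, 0], 0],
  [[0, 0, 0], 0],
])

```text
clock: 36.15
position: [452.6, 317.9, 25.8]
orientation: [[1.0, 0.0, 0.0], [0.0, -1.0, -0.0], [0.0, 0.0, -1.0]]
ft_force: [-0.3, 0.9, -1.7]
opening: 48.4
```

Request:
arm_command([
  [[0, 0, 0.04], 0],
  [[0, 0, 0.03], 0],
  [[0, 0, 0.03], 0],
  [[0, 0, 0], 0],
  [[0, 0, 0], 0],
])

```text
clock: 36.78
position: [452.6, 318.0, 25.5]
orientation: [[1.0, 0.0, 0.0], [0.0, -1.0, 0.0], [0.0, -0.0, -1.0]]
ft_force: [-1.5, -0.9, 6.8]
opening: 48.1
```

Request:
arm_command([
  [[0, 0, 0], 0],
  [[0, 0, 0], 0],
  [[0, 0, 0], 0],
  [[0, 0, -2.5], 0],
  [[0, 0, -4], 0],
], fingers=0.75)

```text
clock: 37.4
position: [451.5, 317.3, 88.9]
orientation: [[1.0, 0.0, -0.004], [0.0, -1.0, -0.002], [-0.004, 0.002, -1.0]]
ft_force: [0.6, -1.0, 0.2]
opening: 70.4
```

Request:
arm_command([
  [[0, 0, -4.5], 0],
  [[0, 0, -4.5], 0],
  [[0, 5, 0], 0],
  [[0, 5, 0], 0],
  [[0, 5, 0], 0],
])

```text
clock: 38.02
position: [452.5, 166.7, 179.8]
orientation: [[1.0, 0.001, 0.001], [0.001, -1.0, -0.0], [0.001, 0.0, -1.0]]
ft_force: [0.3, 0.2, -0.4]
opening: 70.6
```

Request:
arm_command([
  [[0, 5, 0], 0],
  [[0, 5, 0], 0],
  [[0, 0, 0], 0],
  [[0, 0, 0], 0],
  [[0, 0, 0], 0],
])

```text
clock: 38.65
position: [452.6, 69.1, 179.7]
orientation: [[1.0, 0.002, -0.0], [0.002, -1.0, 0.0], [-0.0, -0.0, -1.0]]
ft_force: [0.4, 0.0, 0.2]
opening: 70.5
```

Run:
```python
from m import *
s=robot.observe();print(s["position"],s["opening"],s["ft_force"])
for c in("scene","side"):
  W=cloud(snap(c,c+"9.png")).reshape(-1,3)
  for n,a in {"small":(407,-299,15,20),"outlet":(499,-305,57,17.5),"imp":(591,-308,63,8),"large":(546,314,19,25),"cap":(453,318,24,24.5),"piston":(465,-65,63,33)}.items(): print(c,n,fitc(W,*a))
```

```text
[452.6425625   69.12476543 179.65932235] 70.46740251657575 [0.44058299 0.02832944 0.18053963]
scene small (array([ 408.2, -297.2]), 113, np.float64(0.9), np.float64(14.5))
scene outlet (array([ 499.8, -302.9]), 77, np.float64(0.3), np.float64(55.8))
scene imp (array([ 593.7, -305.4]), 33, np.float64(0.8), np.float64(62.9))
scene large (array([551. , 311.6]), 321, np.float64(5.4), np.float64(18.9))
scene cap (array([453.9, 318.4]), 48, np.float64(0.6), np.float64(23.6))
scene piston (array([467.7, -65.1]), 416, np.float64(0.7), np.float64(62.6))
side small (array([ 406.5, -298.3]), 63, np.float64(0.7), np.float64(15.1))
side outlet None
side imp (array([ 592.2, -307.1]), 15, np.float64(0.7), np.float64(63.1))
side large (array([542.1, 319.1]), 391, np.float64(5.4), np.float64(19.6))
side cap (array([451.7, 318.7]), 56, np.float64(0.5), np.float64(24.5))
side piston (array([465. , -65.3]), 210, np.float64(1.2), np.float64(63.6))
```

View pics/scene9.png

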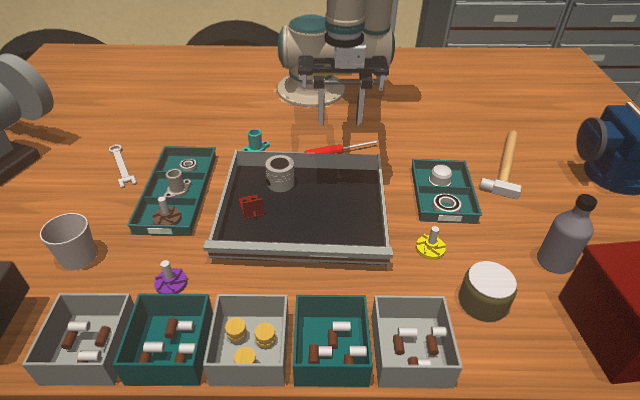

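View pics/side9.png

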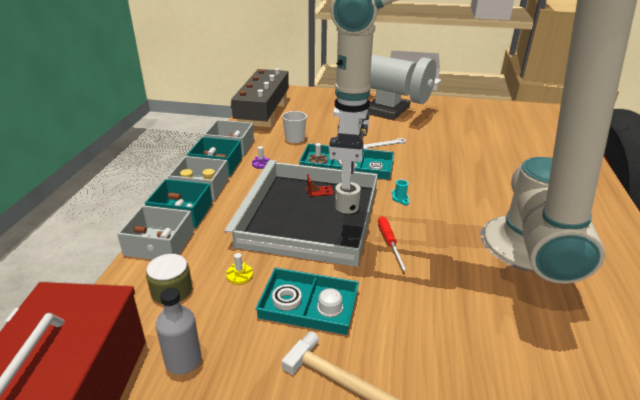

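All five parts stand in their compartments: the pump tray at left (around 175,185) holds three, the hub tray (around 445,190) holds two. The piston and bracket have not moved, and the arm is clear.

```bash
python3 -c "
from plant import robot
print(robot.hand_in())"
```

```text
the job is handed in; nothing more can be done
None
```

Both kits are made up and the job is handed in at about 39 s of the 122 s allowed; the hand-in reports no verdict.

- **Three-compartment tray:** small bearing in the near compartment, water outlet in the middle, impeller in the far one. Each was gripped, carried level, lowered to its pick-up height and released.
- **Two-compartment tray:** grease cap in the near compartment, large bearing in the far one, placed the same way.
- **Last checks:** the scene picture shows all five parts upright in their compartments. The depth fits put their tops at floor-resting height, to within about 1 mm. Small bearing, impeller and grease cap centres are within about 9 mm of their compartment centres in both cameras. The piston has not moved by more than about 1 mm. The bracket looks unmoved in the pictures; I did not measure it. The gripper is empty and clear of everything.
- **Checks that failed or disagreed:**
  - The final fit of the large bearing's centre was unusable, because the search region also took in tray rim points. The scene and side cameras gave centres about 12 mm apart. The wrist picture and an earlier reading near (546, 314) show it flat and centred.
  - The arm hid the water outlet from the side camera at the end, so only the scene camera and earlier readings confirm it.

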